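Hold the last chocolate bar over its empty compartment

ROBOT

A 6-joint arm with a two-finger parallel gripper is mounted at the origin on a cart in front of the work surface, level with it; the furniture and walls round the work are solid. World frame = base frame: x ahead of the robot, y to its left, z up, the work surface at z = 0. Lengths are in m, angles in rad, forces in N, time in s.
With the tool pointing down it reaches from about 0.35 to 0.95 m from the base axis. Payload 17.4 kg.
Tool frame: the origin (TCP) lies on the centre line of the jaws, within the pads' length; the fingertips stand 22 mm ahead of it and the grasp point (between the pads) lies 3 mm ahead of it; z points along the fingers, y is the line along which they close (so a half turn about z gives the same grasp; the last joint's range is limited). The gripper opens to 93 mm and grips with 3 to 60 N. Pads are 15 mm wide; open, the fingers measure 128 mm over their backs; the gripper's body (75 mm by 188 mm) begins 65 mm behind the grasp point.
Start: joints at [1.205, 0.116, 1.442, -0, 1.584, -0.038], TCP at [0.217, 0.639, 0.241] pointing down, gripper open.
Joint ranges: [-2.83, 2.83], [-0.83, 2.19], [0.07, 2.5], [-1.14, 4.28], [0.01, 3], [-2.97, 2.97]. Speed limits (rad/s): [1.89, 1.89, 2.22, 3.14, 3.14, 3.14].

INTERFACE

Orientations are given as a unit quaternion [w, x, y, z].
In Python, from plant import bot, effector, vision, telemetry gives the robot as it stands. Calls block until the motion is done:
- bot.reach(position, orientation): joint-space move of the TCP to a pose.
- bot.servo_line(position, v=0.15, ori=None, force_limit=None): straight line of the TCP; ori=None keeps the orientation; v is the mean speed in m/s. With force_limit (N) it stops when the force on the tool has changed by that much, and returns True; else False.
- bot.move_j(angles): joint-space move.
- effector.set_gripper(opening, effort=None): opening from 0.0 (shut) to 1.0 (fully open); effort is the grip in N (None keeps the last); returns when the fingers have stopped.
- bot.wait(seconds).
- bot.inverse_kinematics(position, orientation): joint angles nearest the present ones, or None.
- vision.snapshot(name): name is "scene" or "top"; returns a dict with "color" (400x640x3 uint8, red, green, blue), "depth" (400x640 float32, m along the optical axis (not along the pixel's ray), 0 where there is no reading), "camera_matrix" (3x3 intrinsics, pixels), "dist_coeffs" ([k1, k2, p1, p2, k3] as OpenCV has them; the pictures are not rectified), "extrinsics" (4x4, takes a point from world to camera coordinates). Camera axes: x right, y up, looking along -z (the intrinsics and any distortion apply to the point x, -y, -z); pixel columns grow to the right and rows downward; lengths in m; the calibration is good to about 2 mm. A picture is of the moment at which its call begins.
A pose or a line that the arm cannot do raises bot.Unreachable and nothing moves.
- bot.finish_job(): hands the job in; it is judged then, once.
Readings, each from a call of its own:
- telemetry.read_t(): time.
- telemetry.read_joint_pos(): joint angles.
- telemetry.read_qvel(): joint speeds.
- telemetry.read_tau(): joint torques, N m.
- telemetry.read_eef_pos(): TCP position.
- telemetry.read_orientation(): TCP orientation.
- telemetry.read_wrist_force(): force on the tool from outside, world axes, zero at the start.
- telemetry.read_wrist_torque(): the same for the moment, N m.
- telemetry.read_opening(): opening from 0.0 (shut) to 1.0 (fully open).
- telemetry.read_gripper_force(): force on a finger pad.
Only numpy, scipy, OpenCV 4.12 (cv2) and the standard library are available. Lean on these libraries where they do the work, as an engineer would, in place of code of your own. Each camera call takes 0.05 s, during which the arm holds its last target. There are 200 camera calls.

TASK

The gift box still lacks its third chocolate bar. Grip the bar that lies alone on the table, carry it over the row of spice jars on the wooden tray, and stop with it level, the right way up, centred over and lined up with the empty compartment of the box, its underside about two centimetres above the compartment walls, so that I can check that it will go straight in. Do not put it down: finish still gripping it there, motionless, without the bar ever having touched the box or the packed bars, and without disturbing anything else.

Things in the scene. Friction and masses are not known exactly. Their poses are not given: they have to be found in the camera images.
- loose_bar: The brown chocolate-coated bar that lies alone on the table, to the robot's left of the jar tray; 31 wide (x) x 105 long (y) x 24 mm high (z), rounded and slightly lumpy. 55 g, give or take 30 %. Origin: centre of its underside, z up. Gripped from above across its 31 mm width.
- slot_paper: The thin white paper leaf (40 x 116 mm, 0.6 mm thick) that lies on the floor of the one empty compartment of the gift box, centred in it; which of the three compartments is empty varies. Origin: centre of the compartment's floor; y along the compartment's length, x across it, z up. The compartment is 48 mm (x) by 126 mm (y) inside, its walls rise 30 mm above this origin.
- gift_box: Open cardboard gift box, fixed, 160 (x) x 134 (y) x 34 mm high, to the right of the jar tray, with three compartments side by side along its x (centres at x = -52, 0, +52 mm), separated by 4 mm walls as high as the rim. Origin: centre of its underside on the table; floor 4 mm thick.
- packed_bar_a: A chocolate bar like the loose one, lying in a compartment of the box; its top is 2 mm to 6 mm below the rim. Origin: centre of its underside.
- packed_bar_b: The other packed bar, same size, in another compartment. Origin: centre of its underside.
- jar_tray: Low wooden tray, fixed, 240 (x) x 60 (y) x 16 mm high, its length pointing away from the robot, between the loose bar and the gift box; three spice jars stand on it in a row, loose, their tops up to 114 mm above the table. Origin: centre of its underside.
- jar_a: Spice jar with a red cap, 45 mm diameter, 106 mm high, standing on the tray. Origin: centre of its underside.
- jar_b: White spice jar, 47 mm diameter, 98 mm high, standing on the tray. Origin: centre of its underside.
- jar_c: Spice jar just like jar_a. Origin: centre of its underside.
- ramekin: White ramekin, 78 mm diameter, 41 mm high, a bystander at the back near the drawer unit. Origin: centre of its underside.
- choc_kiss: Small peaked chocolate drop, 28 mm diameter, 27 mm high, a bystander. Origin: centre of its underside.
Things that resemble listed ones, but are neither listed nor needed, are in the scene too. What is shaped like the loose_bar but yellow is not meant.

How it is judged:
On the way:
1. the loose bar is carried over the row of jars: its centre is over the tray (or within 30 mm of its long sides) with its underside higher than the jar tops (y of loose_bar in the frame of jar_tray between -0.06 and 0.06 m and x of loose_bar in the frame of jar_tray between -0.15 and 0.15 m and z of loose_bar in the frame of jar_tray above 0.114 m).
At the end, for the whole second after the job is handed in: Bar held still by the fingers over the empty compartment: centre within 8 mm across and 10 mm along it, parallel within 0.1 rad, level within 0.12 rad, underside 6 to 35 mm above the walls, touching neither box nor packed bars; all else still in place (x of loose_bar in the frame of slot_paper between -0.008 and 0.008 m and y of loose_bar in the frame of slot_paper between -0.01 and 0.01 m and z of loose_bar in the frame of slot_paper between 0.036 and 0.065 m and angle between the y axis of loose_bar and the y axis of slot_paper, either way round below 0.1 rad and angle between loose_bar's own z axis and vertical below 0.12 rad and contact force between the fingers and loose_bar above 1 N and linear speed of loose_bar below 0.02 m/s and angular speed of loose_bar below 0.15 rad/s and contact force between loose_bar and gift_box below 0.1 N and contact force between loose_bar and packed_bar_a below 0.1 N and contact force between loose_bar and packed_bar_b below 0.1 N and distance of each of packed_bar_a, packed_bar_b from where it was at the start of the episode below 0.01 m and distance of each of jar_a, jar_b, jar_c, ramekin, choc_kiss from where it was at the start of the episode below 0.015 m); the arm keeps its last pose, push and grip.
It fails at once if the loose bar touches the box or a packed bar (contact force between loose_bar and gift_box above 0.3 N or contact force between loose_bar and packed_bar_a above 0.3 N or contact force between loose_bar and packed_bar_b above 0.3 N).
It fails at once if a jar is knocked over or moved by more than 15 mm (distance of any of jar_a, jar_b, jar_c from where it was at the start of the episode above 0.015 m or angle between any of jar_a, jar_b, jar_c's own z axis and vertical above 0.3 rad).
It fails at once if a packed bar is moved by more than 10 mm, or the ramekin or chocolate drop by more than 15 mm (distance of any of packed_bar_a, packed_bar_b from where it was at the start of the episode above 0.01 m or distance of any of ramekin, choc_kiss from where it was at the start of the episode above 0.015 m).
It also fails if it takes over 35 s, if anything falls off the work surface, if the arm or the gripper's body presses on something with over 40 N, if the wrist force passes 120 N, or if a joint passes its speed limit or range.

## Working session

There is one attempt and no reset: what is moved stays moved. The work goes in short steps, each a Python script; the robot and the scene stay as the last script left them, time stands still between calls to the robot, and variables do not carry over. Pictures are saved under pics/ and viewed, at most 10 in all, crops included, and the job is handed in when it is done.

```bash
mkdir -p pics
cat > h.py <<'E'
import numpy as np, cv2
from plant import bot, effector, vision, telemetry
def snap(n,save=None):
    s=vision.snapshot(n)
    if save: cv2.imwrite(f'pics/{save}.png',s['color'][:,:,::-1]); np.savez(f'pics/{save}.npz',**{k:np.array(v) for k,v in s.items()})
    return s
def pix(s,uv,z):
    """pixels -> world points on plane z"""
    uv=np.asarray(uv,float).reshape(-1,1,2)
    n=cv2.undistortPoints(uv,s['camera_matrix'],s['dist_coeffs'])[:,0]
    E=np.array(s['extrinsics']);R,t=E[:3,:3],E[:3,3]
    d=np.c_[n[:,0],-n[:,1],-np.ones(len(n))]@R
    c=-R.T@t
    return c+d*((z-c[2])/d[:,2])[:,None]
E
python3 - <<'E'
from h import *
for n in('scene','top'):
    s=snap(n,n+'0'); E=s['extrinsics']; print(n,-E[:3,:3].T@E[:3,3],s['dist_coeffs'],s['camera_matrix'][0,0])
print(telemetry.read_orientation(),telemetry.read_t())
E
```

```text
scene [ 0.0648521  -0.27068362  0.66937098] [-0.02956574  0.          0.          0.          0.        ] 466.04495304819045
top [0.3500167  0.18738728 0.99623411] [0.04214024 0.         0.         0.         0.        ] 501.8975196225521
[-1.22700337e-04  1.63148526e-01  9.86601369e-01 -5.31030717e-04] 0.1
```

View pics/top0.png

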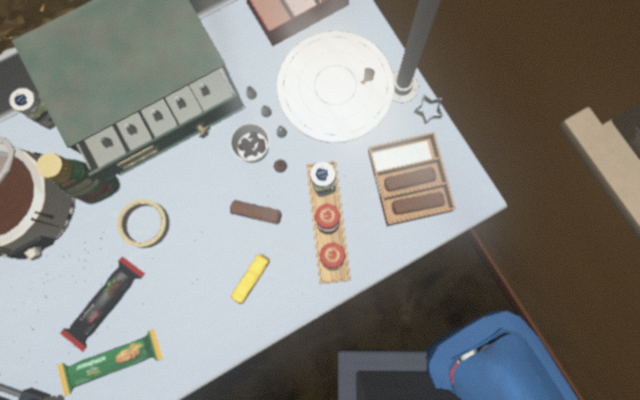

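View pics/scene0.png

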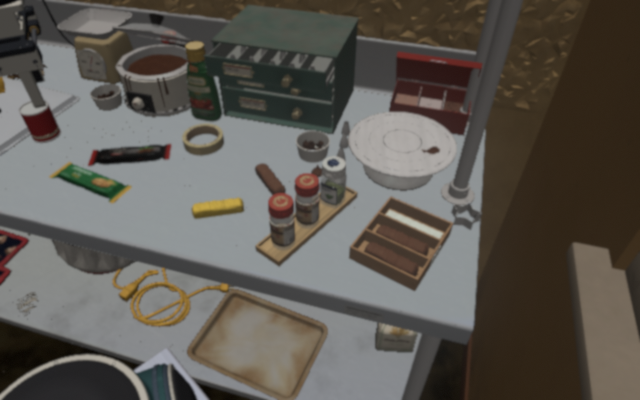

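Top view: candidates for the loose bar are the brown bar at (256,211), the yellow one at (250,279), and the wrapped bars at (103,303) and (110,361). The bars at (411,179) and (418,203) are packed. The brown bar at (256,211) fits: it is brown, unwrapped, alone, and on the left of the tray. The empty compartment is the one with white paper at (404,151).

```bash
cat > m.py <<'E'
from h import *
s=np.load('pics/top0.npz'); im=cv2.cvtColor(s['color'],cv2.COLOR_RGB2BGR); hsv=cv2.cvtColor(im,cv2.COLOR_BGR2HSV)
vis=im.copy()
def rect(mask,roi,z,name):
    m=np.zeros_like(mask); x0,y0,x1,y1=roi; m[y0:y1,x0:x1]=mask[y0:y1,x0:x1]
    c=max(cv2.findContours(m,0,cv2.CHAIN_APPROX_NONE)[0],key=cv2.contourArea)
    cv2.drawContours(vis,[c],-1,(0,255,0),1)
    P=pix(s,c.reshape(-1,2),z)[:,:2]
    (cx,cy),_,_=r=cv2.minAreaRect((P*1000).astype(np.float32))
    b=cv2.boxPoints(r); e=[b[1]-b[0],b[2]-b[1]]; e.sort(key=np.linalg.norm)
    print(name,'c',np.round([cx,cy],1),'size',[round(float(np.linalg.norm(k)),1) for k in e],'long dir deg',round(float(np.degrees(np.arctan2(e[1][1],e[1][0]))%180),1))
V=hsv[...,2];S=hsv[...,1]
print('V bar',V[211,256],'table',V[190,240],'paper',hsv[151,404],'box',hsv[166,404],hsv[150,371], 'tray',hsv[280,335])
rect(((V<125)&(S>40)).astype(np.uint8),(220,190,292,232),.012,'bar')
rect(((V>190)&(S<50)).astype(np.uint8),(374,138,436,168),.0046,'paper')
rect(((S>55)).astype(np.uint8),(362,126,460,230),.034,'box')
rect(((S>55)).astype(np.uint8),(300,158,355,288),.016,'tray')
for n,uv in dict(jw=(322,178),j1=(327,217),j2=(333,256)).items(): print(n,pix(s,[uv],.11)[0])
for n,uv in dict(kiss=(281,166),pole=(405,95),ram=(251,143),stand=(335,85)).items(): print(n,pix(s,[uv],.02)[0])
big=np.vstack([cv2.resize(vis[120:240,220:380],None,fx=3,fy=3,interpolation=2)]); 
cv2.imwrite('pics/crop.png',cv2.resize(vis[115:295,215:465],None,fx=3.1,fy=3.1,interpolation=2))
D=s['depth']
print('depth pole px',[ (u,v,float(D[v,u])) for u,v in((430,20),(420,50),(405,90))])
E
python3 m.py
```

```text
V bar 137 table 222 paper [ 50   3 243] box [ 16  49 183] [ 15  39 181] tray [ 17  80 205]
bar c [509.4 298.4] size [2.7, 5.3] long dir deg 116.9
paper c [630.6  49.1] size [43.5, 117.2] long dir deg 102.4
box c [556.2  32.5] size [116.4, 132.9] long dir deg 102.7
tray c [494.7 199.5] size [57.8, 236.8] long dir deg 6.6
jw [0.55909134 0.20843031 0.11      ]
j1 [0.48757152 0.19937511 0.11      ]
j2 [0.41813986 0.18882539 0.11      ]
kiss [0.60531901 0.29294464 0.02      ]
pole [0.75398077 0.04085936 0.02      ]
ram [0.65351935 0.35453511 0.02      ]
stand [0.77696089 0.18407267 0.02      ]
depth pole px [(430, 20, 0.7738876342773438), (420, 50, 0.8685062527656555), (405, 90, 1.0239166021347046)]
```

View pics/crop.png

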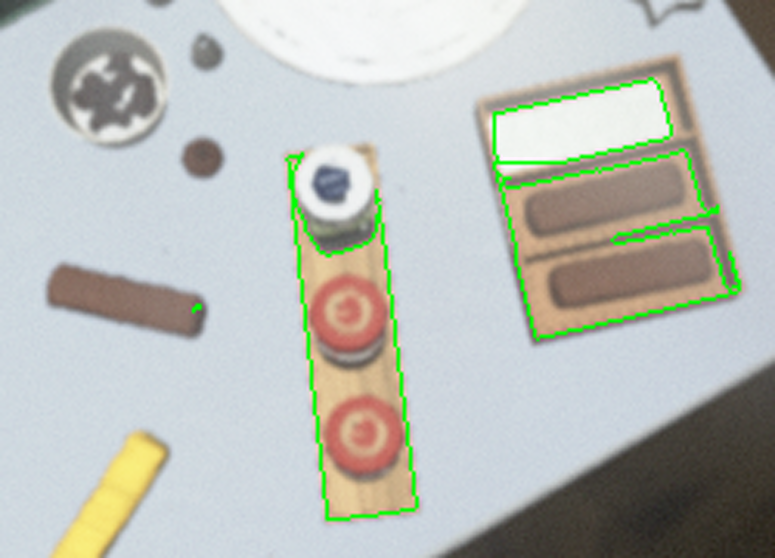

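The crop confirms it: the plain brown bar, alone to the left of the tray. The thresholds for the bar and box were too tight, so I'm redoing those, using the depth for the rim.

```bash
cat > m2.py <<'E'
import io,contextlib
with contextlib.redirect_stdout(io.StringIO()): from m import *
rect(((V<185)).astype(np.uint8),(220,190,292,232),.012,'bar')
k=((S>27)&(V<225)).astype(np.uint8)
for z in(.034,0): rect(k,(355,126,462,232),z,f'box z{z}')
rect(((V>190)&(S<50)).astype(np.uint8),(370,135,438,172),.0046,'paper')
# heights from depth
vv,uu=np.mgrid[0:400,0:640]; uv=np.c_[uu.ravel(),vv.ravel()].astype(float)
n=cv2.undistortPoints(uv[:,None],s['camera_matrix'],s['dist_coeffs'])[:,0]
E=s['extrinsics'];d=D.ravel()
W=(np.c_[n[:,0]*d,-n[:,1]*d,-d]-E[:3,3])@E[:3,:3]
def sel(roi,lo,hi):
    x0,y0,x1,y1=roi
    return W[(uv[:,0]>=x0)&(uv[:,0]<x1)&(uv[:,1]>=y0)&(uv[:,1]<y1)&(W[:,2]>lo)&(W[:,2]<hi)]
for nm,roi,lo,hi in(('rim',(355,126,462,232),.028,.042),('bar',(220,190,292,232),.010,.04)):
    P=sel(roi,lo,hi); r=cv2.minAreaRect((P[:,:2]*1000).astype(np.float32)); print(nm,len(P),r)
print('table z',np.median(sel((340,240,350,250),-1,1)[:,2]),'jar tops',[round(float(np.percentile(sel(b,.05,.2)[:,2],95)),4) for b in((308,165,338,200),(312,203,342,236),(318,242,348,274))])
E
python3 m2.py
```

```text
bar c [513.9 343.5] size [30.7, 105.3] long dir deg 76.6
box z0.034 c [577.1  36.6] size [135.2, 161.2] long dir deg 12.8
box z0 c [585.2  31.3] size [140.0, 166.9] long dir deg 12.8
paper c [630.5  49.4] size [43.8, 117.8] long dir deg 102.1
rim 1220 ((578.8611450195312, 36.14948654174805), (162.2745361328125, 134.33497619628906), 12.811118125915527)
bar 721 ((513.0693359375, 343.42205810546875), (101.70709991455078, 29.32225227355957), 76.20308685302734)
table z 0.008217166055281732 jar tops [0.1088, 0.1171, 0.117]
```

```bash
cat >> h.py <<'E'
from scipy.spatial.transform import Rotation as Ro
def quat(a):  # tool down, y axis along heading a (rad)
    c,s_=np.cos(a),np.sin(a); R=np.array([[-s_,c,0],[c,s_,0],[0,0,-1.]])
    q=Ro.from_matrix(R).as_quat(); return np.r_[q[3],q[:3]]
E
python3 - <<'E'
import io,contextlib
with contextlib.redirect_stdout(io.StringIO()): from m2 import *
from h import quat
for v,u0,u1 in((10,415,460),(30,410,450),(50,405,440),(75,398,430)):
    P=W.reshape(400,640,3)[v,u0:u1]; P=P[P[:,2]>.03]; print(v,len(P),P.min(0).round(3),P.max(0).round(3),np.median(P,0).round(3))
P=sel((275,30,395,142),.02,.3); print('stand z',np.percentile(P[:,2],[5,50,95,100]).round(3), P[:,:2].min(0),P[:,:2].max(0))
print('green drawer max z',np.percentile(sel((20,0,240,170),0,.5)[:,2],99))
P=W[(W[:,2]>.14)&(abs(W[:,0]-.63)<.2)&(abs(W[:,1]-.1)<.25)]; print('high pts',len(P),P.min(0) if len(P) else '')
for a in(-13.5,166.5):
  for p in((.5137,.3435,.025),(.5137,.3435,.2)): print(a,bot.inverse_kinematics(p,quat(np.radians(a))))
for a in(12.8,192.8):
  for p in((.629,.0485,.079),(.629,.0485,.2)): print(a,bot.inverse_kinematics(p,quat(np.radians(a))))
E
```

```text
10 21 [0.765 0.034 0.28 ] [0.785 0.06  0.312] [0.767 0.05  0.308]
30 20 [0.765 0.03  0.23 ] [0.78  0.06  0.256] [0.767 0.049 0.252]
50 18 [0.765 0.033 0.166] [0.777 0.061 0.189] [0.767 0.05  0.186]
75 16 [0.764 0.031 0.066] [0.777 0.06  0.094] [0.767 0.049 0.086]
stand z [0.076 0.079 0.082 0.084] [0.63778113 0.06301412] [0.89856101 0.30964491]
green drawer max z 0.2111819422639104
high pts 1235 [0.67981151 0.03004411 0.14013593]
-13.5 [ 5.48117687e-01  1.35115328e-01  1.78313889e+00 -4.44089210e-16
  1.22333843e+00  7.83737136e-01]
-13.5 [ 5.48117687e-01  6.18906697e-03  1.62214163e+00 -4.44089210e-16
  1.51326196e+00  7.83737136e-01]
166.5 [ 5.48117687e-01  1.35115328e-01  1.78313889e+00 -4.44089210e-16
  1.22333843e+00 -2.35785552e+00]
166.5 [ 5.48117687e-01  6.18906697e-03  1.62214163e+00 -4.44089210e-16
  1.51326196e+00 -2.35785552e+00]
12.8 [ 3.65226761e-02  1.10311748e-01  1.71533493e+00 -4.44089210e-16
  1.31594598e+00 -1.86879468e-01]
12.8 [ 3.65226761e-02  3.41794368e-02  1.59372874e+00 -4.44089210e-16
  1.51368448e+00 -1.86879468e-01]
192.8 [ 3.65226761e-02  1.10311748e-01  1.71533493e+00 -4.44089210e-16
  1.31594598e+00  2.95471319e+00]
192.8 [ 3.65226761e-02  3.41794368e-02  1.59372874e+00 -4.44089210e-16
  1.51368448e+00  2.95471319e+00]
```

Run:
```python
from h import *
q=quat(np.radians(-13.5)); x,y=.5137,.3435
effector.set_gripper(.65,15)
bot.reach([x,y,.16],q)
print(bot.servo_line([x,y,.025],v=.12,force_limit=8), telemetry.read_eef_pos())
effector.set_gripper(0,15)
print('open',telemetry.read_opening(),telemetry.read_gripper_force())
bot.servo_line([x,y,.18],v=.12)
print(telemetry.read_t(),telemetry.read_opening(),telemetry.read_gripper_force(),telemetry.read_wrist_force())
snap('scene','s1');snap('top','t1')
```

```text
False [0.51409473 0.3437368  0.02585783]
open 0.32091171888175035 14.999713310971856
5.7167 0.3250527450404959 14.999813670292497 [-0.45293778  0.49666479 -0.57004091]
```

View pics/s1.png

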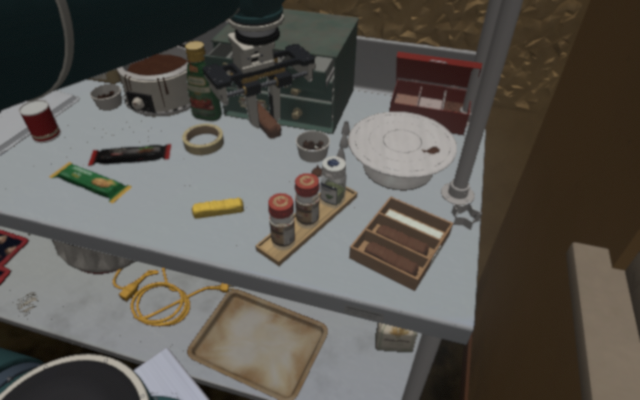

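The bar is held (scene pixel (265,112)) and the jars haven't moved. Carrying it over now.

Run:
```python
from h import *
q=quat(np.radians(12.8))
bot.servo_line([.629,.0485,.18],v=.12,ori=q)
bot.wait(.3)
s=snap('scene','s2');snap('top','t2')
print(telemetry.read_t(),telemetry.read_eef_pos(),telemetry.read_opening(),telemetry.read_gripper_force())
a=cv2.resize(s['color'][80:300,300:520,::-1],(600,600),interpolation=2); cv2.imwrite('pics/s2c.png',a)
```

```text
9.0083 [0.62901029 0.0485504  0.18004268] 0.3226983862903398 14.99965306604281
```

View pics/s2c.png

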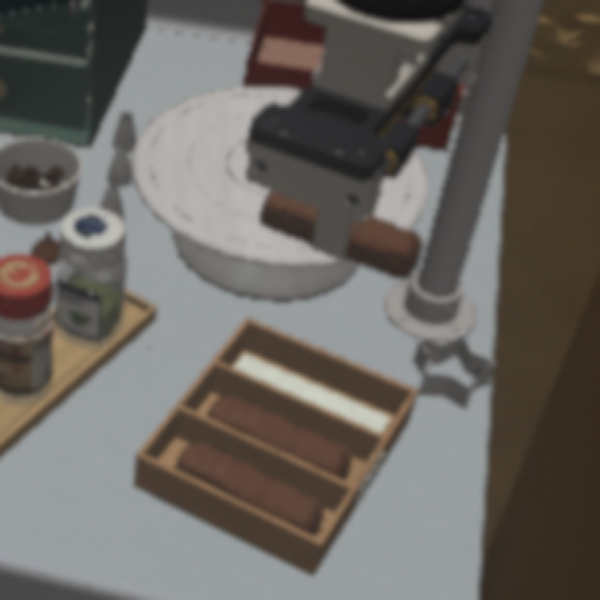

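View pics/t2.png

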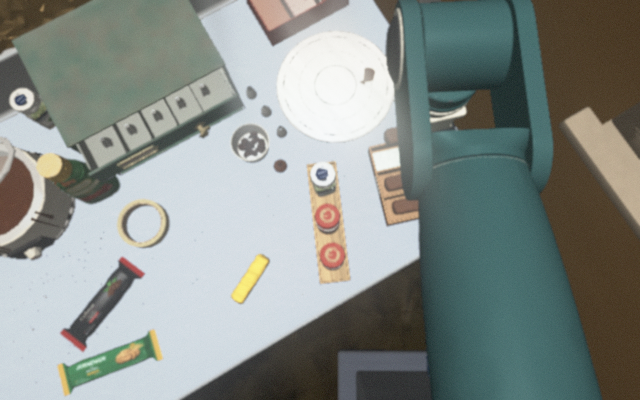

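The bar is held over the box: scene-crop ends are about (268,210) and (415,255), and the jars are undisturbed. The arm hides the bar in the top view. I'll lower it part way and measure its tilt, yaw and offset.

```bash
cat > chk.py <<'E'
from h import *
import sys
def chk(name):
    s=snap('scene',name); p=telemetry.read_eef_pos()
    E=s['extrinsics'];C=s['camera_matrix'];dc=s['dist_coeffs'];D=s['depth']
    vv,uu=np.mgrid[0:400,0:640];uv=np.c_[uu.ravel(),vv.ravel()].astype(float)
    n=cv2.undistortPoints(uv[:,None],C,dc)[:,0];d=D.ravel()
    W=(np.c_[n[:,0]*d,-n[:,1]*d,-d]-E[:3,3])@E[:3,:3]
    h=cv2.cvtColor(s['color'],cv2.COLOR_RGB2HSV).reshape(-1,3)
    a=np.radians(12.8);ex=np.array([np.cos(a),np.sin(a),0]);ey=np.array([-np.sin(a),np.cos(a),0])
    q=W-p; X,Y,Z=q@ex,q@ey,q[:,2]
    m=(abs(X)<.035)&(abs(Y)<.075)&(Z>-.045)&(Z<.02)&(h[:,1]>60)&((h[:,0]<15)|(h[:,0]>172))&(d>0)
    print(name,m.sum(),'Y',Y[m].min().round(4),Y[m].max().round(4))
    for lo in np.arange(-.06,.06,.01):
        k=m&(Y>=lo)&(Y<lo+.01)
        if k.sum()>5: print(f'{lo+.005:.3f} n{k.sum()} Xmin {np.percentile(X[k],5):.4f} Xmax {np.percentile(X[k],95):.4f} zmin {np.percentile(Z[k],3):.4f} zmax {np.percentile(Z[k],97):.4f}')
    v=s['color'].copy(); v.reshape(-1,3)[m]=[0,255,0]
    cv2.imwrite(f'pics/{name}c.png',np.hstack([cv2.resize(i[130:270,350:470,::-1],(390,455),interpolation=2) for i in(s['color'],v)]))
if __name__=='__main__': chk(sys.argv[1])
E
python3 - <<'E'
from chk import *
bot.servo_line([.629,.0485,.105],v=.08); bot.wait(.3); chk('s3'); print(telemetry.read_t(),telemetry.read_eef_pos())
E
```

```text
s3 355 Y -0.0461 0.0497
-0.045 n51 Xmin -0.0148 Xmax 0.0017 zmin -0.0198 zmax -0.0024
-0.035 n80 Xmin -0.0159 Xmax 0.0016 zmin -0.0191 zmax -0.0026
-0.025 n80 Xmin -0.0162 Xmax 0.0026 zmin -0.0182 zmax -0.0025
-0.015 n71 Xmin -0.0166 Xmax 0.0034 zmin -0.0185 zmax -0.0032
0.025 n23 Xmin -0.0160 Xmax -0.0127 zmin -0.0207 zmax -0.0081
0.035 n23 Xmin -0.0168 Xmax -0.0143 zmin -0.0177 zmax -0.0086
0.045 n21 Xmin -0.0172 Xmax -0.0134 zmin -0.0185 zmax -0.0073
10.4417 [0.62905531 0.04848435 0.10518329]
```

View pics/s3c.png

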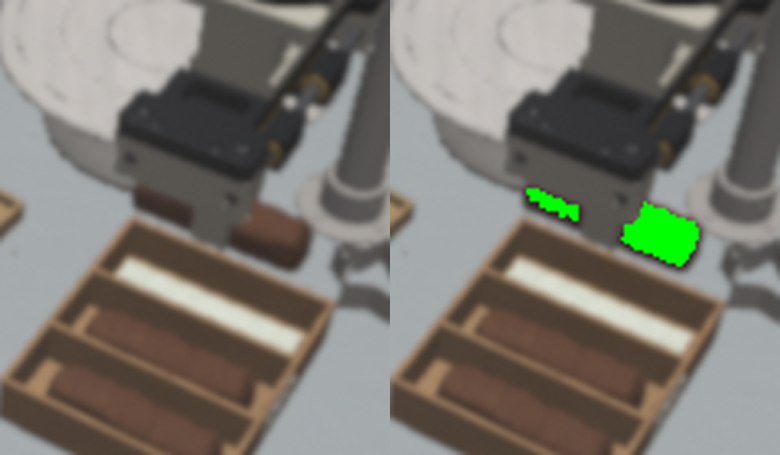

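The bar is level and parallel to within about 0.02 rad, its width is centred on the jaws, and its length is centred within about 2 mm. I'll lower it to the final height and check again.

Run:
```python
from chk import *
print(bot.servo_line([.629,.0485,.079],v=.04,force_limit=5)); bot.wait(.8); chk('s4')
print(telemetry.read_t(),telemetry.read_eef_pos(),telemetry.read_gripper_force(),telemetry.read_wrist_force(),abs(telemetry.read_qvel()).max())
```

```text
False
s4 414 Y -0.0654 0.0662
-0.045 n69 Xmin -0.0150 Xmax 0.0024 zmin -0.0261 zmax -0.0026
-0.035 n85 Xmin -0.0154 Xmax 0.0011 zmin -0.0239 zmax -0.0022
-0.025 n89 Xmin -0.0160 Xmax 0.0023 zmin -0.0242 zmax -0.0024
-0.015 n72 Xmin -0.0164 Xmax 0.0042 zmin -0.0244 zmax -0.0031
0.025 n24 Xmin -0.0178 Xmax -0.0136 zmin -0.0256 zmax -0.0133
0.035 n25 Xmin -0.0167 Xmax -0.0142 zmin -0.0251 zmax -0.0125
0.045 n24 Xmin -0.0172 Xmax -0.0136 zmin -0.0247 zmax -0.0125
0.055 n10 Xmin -0.0231 Xmax -0.0130 zmin -0.0386 zmax -0.0136
12.0917 [0.62900582 0.04848815 0.07899958] 14.999671764671803 [ 0.61665017 -0.39440706 -0.49689445] 0.001831254730446158
```

View pics/s4.png

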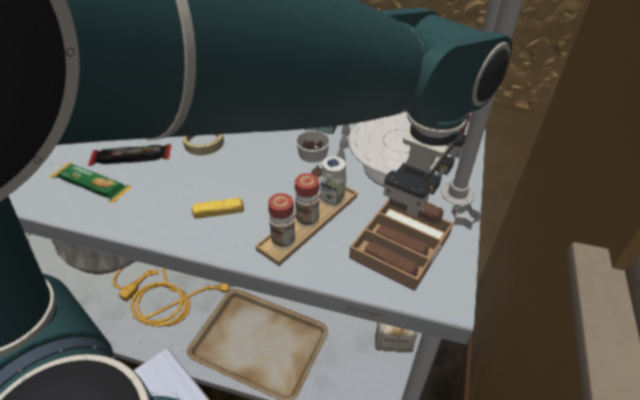

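The bar (428,212) hangs level above the compartment, clear of the box. The jars, ramekin and packed bars are in place. Handing in.

```bash
python3 -c "
from plant import bot
print(bot.finish_job())"
```

```text
the job is handed in; nothing more can be done
None
```

I handed the job in with the bar gripped and still, level and lined up over the empty compartment, its underside about 2 cm above the walls; the final pictures show nothing else moved, though no verdict was returned.

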